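# Lid the twin water filter and set its needle valve

### The job

Put the water filter back in service: set each loose lid on the filter bowl it fits, wide on wide and narrow on narrow, seated flat, and let go of them. Then take the filter's valve wheel by its upright crank handle, close the valve clockwise to its stop, back it off exactly two full turns anticlockwise, and finish while still holding the handle in the gripper, with the wheel still. Leave the mug, pencil case, stapler and pen cup where they are.

Things in the scene. Friction and masses are not known exactly. Their poses are not given: they have to be found in the camera images.
- wide_lid: Loose white plastic lid for the wide bowl, starts knob up on the counter. Spigot 12 mm tall, 85 mm across (lowest 7 mm tapers to 74); above it a flange 102 mm across, 8 mm thick; on top an upright round knob 26 mm across, from 20 to 52 mm above the origin. Origin: centre of the spigot underside, z up. Seated: spigot in bowl, flange on rim. About 80 g.
- narrow_lid: Loose white plastic lid for the narrow bowl, starts knob up on the counter. Spigot 12 mm tall, 55 mm across (lowest 7 mm tapers to 44); above it a flange 72 mm across, 8 mm thick; on top an upright round knob 26 mm across, from 20 to 52 mm above the origin. Origin: centre of the spigot underside, z up. Seated: spigot in bowl, flange on rim. About 50 g.
- wide_lid_seat (a point): Centre of the wide lid's flange underside, 12 mm above the lid's origin; meets the wide bowl's rim centre when seated.
- narrow_lid_seat (a point): Centre of the narrow lid's flange underside, 12 mm above the lid's origin; meets the narrow bowl's rim centre when seated.
- wide_rim (a point): Centre of the mouth of the wide round grey plastic filter bowl, level with the top of its rim, about 90 mm above the counter. Bowl: 98 mm outside, 90 mm inside, 70 mm tall, fixed on the filter base. The two bowls stand side by side on the base, 125 mm apart, the one 150 mm and the other 275 mm from the wheel's axis; which is where changes.
- narrow_rim (a point): Centre of the mouth of the narrow round grey plastic filter bowl, level with the top of its rim, about 90 mm above the counter. Bowl: 68 mm outside, 60 mm inside, 70 mm tall, fixed on the filter base. The two bowls stand side by side on the base, 125 mm apart, the one 150 mm and the other 275 mm from the wheel's axis; which is where changes.
- filter_base: Fixed white base plate of the filter, 110 x 390 x 20 mm, its long side along its y; at its -y end a brass valve with the steel wheel on top. Origin on the counter, on the middle line, 150 mm in +y from the wheel's axis.
- wheel_hub (a point): Centre of the valve wheel, on its upright axis, 100 mm above the counter. Horizontal spoked steel wheel, 110 mm across, rim 12 mm thick (top 106 mm above the counter).
- crank_handle: Upright black plastic handle on the wheel's rim, 22 mm across, 44 mm tall, 45 mm from the wheel's axis; it spins freely about its own upright axis, so it can be carried round in a circle without turning the gripper. Origin: centre of its foot, 108 mm above the counter; free height 108 to 152 mm. It goes round with the wheel.
- handle_mid (a point): Point on the crank handle's own axis, 24 mm above its foot (132 mm above the counter): where to grip.
- valve_wheel (a joint): Turn of the valve wheel in rad: 0 closed at its hard stop, grows as it opens (anticlockwise from above), up to 25. Starts somewhere between 2.5 and 8.2 (partly open). At 0 the handle lies in the base's +x direction from the hub. Turning takes about 0.1 N m (some 2 to 3 N at the handle), no spring: it stays where left.
- mug: Green ceramic mug, 80 mm across, 90 mm tall, handle on one side, origin under its centre. Bystander.
- pencil_case: Blue plastic pencil case, shut, 77 x 202 x 39 mm, origin under its centre. Bystander.
- stapler: White plastic stapler, 36 x 130 mm, about 55 mm tall, origin under its centre. Bystander.
- pen_cup: Stainless steel pen cup, 76 mm across, 100 mm tall, with two yellow highlighters standing in it up to 138 mm, origin under its centre. Bystander.
Things that resemble listed ones, but are neither listed nor needed, are in the scene too. What is shaped like the narrow_lid but yellow is not meant.

How it is judged:
By the outcome, as a careful person would: the job done as asked, in the order asked, and still so for the second after the job is handed in, while the arm keeps its last pose, push and grip.
It also fails if it takes over 72 s, if anything falls off the work surface, if the arm or the gripper's body presses on something with over 40 N, if the wrist force passes 120 N, or if a joint passes its speed limit or range.

### The arm

A 7-joint arm with a two-finger parallel gripper is mounted at the origin on the work surface. World frame = base frame: x ahead of the robot, y to its left, z up, the work surface at z = 0. Lengths are in m, angles in rad, forces in N, time in s.
With the tool pointing down it reaches from about 0.425 to 0.875 m from the base axis. Payload 4.7 kg.
Tool frame: the origin (TCP) lies between the finger pads, 19 mm behind the fingertips; this is the grasp point; z points along the fingers, y is the line along which they close (so a half turn about z gives the same grasp; the last joint's range is limited). The gripper opens to 87 mm and grips with 3 to 60 N. Pads are 19 mm wide; open, the fingers measure 117 mm over their backs; the gripper's body (75 mm by 190 mm) begins 51 mm behind the grasp point.
Start: joints at [1.171, 0.321, -0.07, 1.45, 0.023, 1.371, -0.057], TCP at [0.261, -0.595, 0.241] pointing down, gripper open.
Joint ranges: [-2.86, 2.86], [-0.3, 2.09], [-1.38, 1.24], [0.06, 2.45], [-1.56, 4.7], [0.09, 2.05], [-2.69, 2.69]. Speed limits (rad/s): [2.57, 2.57, 3.14, 3.14, 3.14, 3.14, 3.14].

### API

Orientations are given as a rotation vector (axis times angle).
In Python, from bench import ctrl gives the robot as it stands. The module is installed in compiled form; this text tells all that it offers.
- The arm moves only by the shell command python3 -m handwheel 'ROWS' [FORCE]. ROWS is JSON, a list of rows, each a list of 7 numbers: the finger opening in m, from 0 to 0.087, then the shift along the tool's x, y, z in m, then the turn, a rotation vector about the tool's x, y, z in degrees. A call has 1 to 12 rows; each row shifts and turns the commanded pose from where the row before left it, along the tool's axes as they then stand; what a row does not reach is not made up. A row lasts 1/8 s, in which the tool goes at most 62.5 mm and 10.7 degrees, less where a joint would pass 70% of its speed; a pose out of reach is approached as far as the arm can. A call is refused whole if a number of a shift passes 0.0625 or a number of a turn 10.7, either way. A call with a gripper value outside its range is refused whole. The fingers move at their own pace and stop on an object; FORCE is the grip in N (left out, the last holds). Time passes only in rows, so rows that do not move let the fingers close. It gives the time, the measured TCP pose, the force, the opening and the grip force at its end, in the units of the state.
- ctrl.get_state(): the state, without advancing time (a new reading comes with each control period).
- ctrl.get_image(name): name is "scene" or "side" or "wrist"; returns (picture, depth): 384x512x3 uint8, blue, green, red; 384x512 float32, m along the optical axis (not along the pixel's ray), 0 where there is no reading.
- ctrl.camera_info(name): a dict with "intrinsics" (3x3 intrinsics, pixels), "R" (3x3) and "t" (3): a world point X has camera coordinates R X + t. Camera axes: x right, y down, z forward; pixel columns grow to the right and rows downward; lengths in m; the calibration is good to about 2 mm. The wrist camera is an equidistant fisheye: a pixel r from the principal point sees the ray r / f radians off the axis. A picture is of the moment at which its call begins: read the wrist's pose just before it. camera_info takes no time and is no camera call; for the wrist camera it gives the pose at the moment of the call.
- ctrl.close_job(): hands the job in; it is judged then, once.
The state is a dict: "time": time; "joint_positions": joint angles; "qd": joint speeds; "joint_torque": joint torques, N m; "position": TCP position; "tool_rot": TCP orientation; "ft_force": force on the tool from outside, world axes, zero at the start; "torque": the same for the moment, N m; "grip_width": opening from 0.0 (shut) to 1.0 (fully open); "grip_force": force on a finger pad.
Only numpy, scipy, OpenCV 4.12 (cv2) and the standard library are available. Lean on these libraries where they do the work, as an engineer would, in place of code of your own. Each camera call takes 0.05 s, during which the arm holds its last target. There are 200 camera calls.

## Working session

There is one attempt and no reset: what is moved stays moved. The work goes in short steps, Python scripts to look and compute and a shell command to move; the robot and the scene stay as the last step left them, time stands still between calls to the robot, and variables do not carry over. Pictures are saved under pics/ and viewed, at most 10 in all, crops included, and the job is handed in when it is done.

```bash
mkdir -p pics; cat > h.py <<'E'
import numpy as np, cv2
from bench import ctrl
from scipy.spatial.transform import Rotation as Ro
def grab(n):
    c=ctrl.camera_info(n); im,d=ctrl.get_image(n); return c,im,d
def ray(c,u,v,fish=False):
    K=np.array(c["intrinsics"]);R=np.array(c["R"]);t=np.array(c["t"])
    x=(u-K[0,2])/K[0,0];y=(v-K[1,2])/K[1,1]
    if fish:
        r=np.hypot(x,y); s=np.sin(r)/r if r>1e-9 else 1; p=np.array([x*s,y*s,np.cos(r)])
    else: p=np.array([x,y,1.])
    return -R.T@t, R.T@p
def plane(c,u,v,z,fish=False):
    o,d=ray(c,u,v,fish); return o+d*(z-o[2])/d[2]
def dpt(c,u,v,D,fish=False):
    o,d=ray(c,u,v,fish); R=np.array(c["R"]); return o+d*D/(R[2]@d)
E
python3 - <<'E'
from h import *
import pickle
S=ctrl.get_state(); print(S["time"],S["position"],S["tool_rot"],S["grip_width"])
d={}
for n in("scene","side","wrist"):
    c,im,D=grab(n); d[n]=(c,im,D); cv2.imwrite(f"pics/{n}0.png",im)
    print(n,np.array(c["intrinsics"]).round(1).tolist(),(-np.array(c["R"]).T@np.array(c["t"])).round(3),np.array(c["R"]).round(2).tolist())
pickle.dump(d,open("d0.pkl","wb"))
a=np.hstack([cv2.resize(d[n][1],(400,300)) for n in("side","wrist")]);cv2.imwrite("pics/both0.png",a)
E
```

```text
0.0 [ 0.26107196 -0.59468716  0.2401703 ] [-3.07278399e+00 -6.45004836e-01  8.01742330e-04] 0.9980372554589846
scene [[352.7, 0.0, 259.9], [0.0, 352.7, 193.9], [0.0, 0.0, 1.0]] [ 1.241 -0.305  0.897] [[0.42, 0.91, -0.01], [0.66, -0.31, -0.69], [-0.63, 0.29, -0.73]]
side [[390.1, 0.0, 255.5], [0.0, 390.1, 188.4], [0.0, 0.0, 1.0]] [0.189 0.718 0.695] [[-0.88, -0.47, 0.01], [-0.29, 0.52, -0.8], [0.37, -0.71, -0.6]]
wrist [[297.3, 0.0, 256.9], [0.0, 297.3, 193.1], [0.0, 0.0, 1.0]] [ 0.323 -0.568  0.384] [[0.4, -0.92, -0.0], [-0.89, -0.39, 0.25], [-0.22, -0.1, -0.97]]
```

View pics/scene0.png

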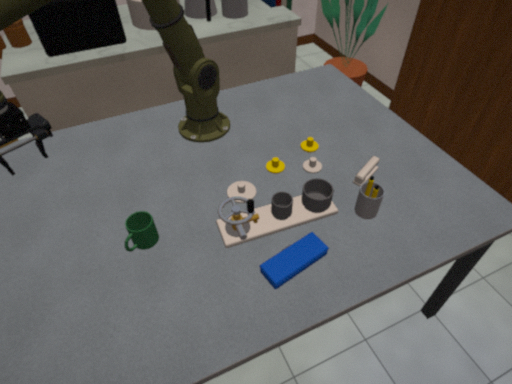

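View pics/both0.png

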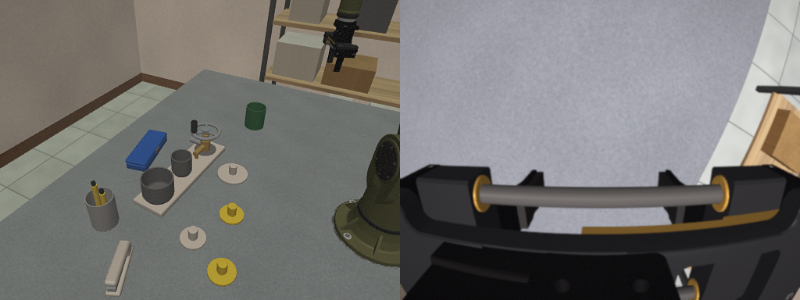

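Candidates in scene view: white discs at (241,190), the larger, by the wheel, and (313,165), the smaller. The look-alikes are yellow, at (276,166) and (310,145). The narrow bowl (282,205) is next to the wheel, the wide one (318,195) is further off, and the black handle is at (251,206). I choose the two white ones and check them in one close crop.

```bash
python3 - <<'E'
from h import *
import pickle
d=pickle.load(open("d0.pkl","rb"))
def cloud(n):
    c,im,D=d[n];K=c["intrinsics"];R=np.array(c["R"]);t=np.array(c["t"])
    v,u=np.mgrid[:384,:512]; P=np.stack([(u-K[0][2])/K[0][0]*D,(v-K[1][2])/K[1][1]*D,D],-1)
    return (P-t)@R   # R^T(P-t)
for n in("scene","side"):
    c,im,D=d[n];W=cloud(n);hsv=cv2.cvtColor(im,cv2.COLOR_BGR2HSV);z=W[...,2]
    ok=(D>0)&(W[...,0]>.2)&(W[...,0]<1.2)&(abs(W[...,1])<.9)
    print(n,"counter z",np.median(z[ok&(abs(z)<.02)]).round(4))
    masks={"white":(hsv[...,1]<60)&(hsv[...,2]>135),"yellow":(hsv[...,1]>150)&(abs(hsv[...,0].astype(int)-27)<8),"green":(hsv[...,1]>100)&(abs(hsv[...,0].astype(int)-70)<20),"blue":(hsv[...,1]>150)&(abs(hsv[...,0].astype(int)-115)<12),"darkhi":(hsv[...,2]<100)&(z>.05)}
    for k,m in masks.items():
        m=(m&ok&(z>.004)&(z<.2)).astype(np.uint8)
        N,L,s,cen=cv2.connectedComponentsWithStats(m)
        for i in range(1,N):
            if s[i,4]<25: continue
            q=W[L==i]; zz=q[:,2]
            print(k,s[i,4],cen[i].round(1),"mean",q.mean(0).round(3),"x",np.percentile(q[:,0],[2,98]).round(3),"y",np.percentile(q[:,1],[2,98]).round(3),"z",np.percentile(zz,[5,50,98]).round(3))
a=cv2.resize(d["scene"][1][130:250,205:395],None,fx=4.2,fy=4.2,interpolation=cv2.INTER_CUBIC)[:,:800];cv2.imwrite("pics/crop1.png",a)
E
```

```text
scene counter z -0.0006
white 179 [311.8 165. ] mean [0.439 0.272 0.024] x [0.402 0.467] y [0.243 0.306] z [0.017 0.02  0.053]
white 254 [368.3 168.1] mean [0.554 0.436 0.039] x [0.525 0.582] y [0.382 0.49 ] z [0.009 0.046 0.056]
white 396 [241.1 189.8] mean [ 0.448 -0.014  0.029] x [0.395 0.546] y [-0.074  0.033] z [0.017 0.02  0.107]
white 1267 [282.8 217.5] mean [0.611 0.063 0.019] x [0.543 0.654] y [-0.06   0.231] z [0.016 0.019 0.023]
white 33 [244.8 215. ] mean [ 0.57  -0.053  0.046] x [0.533 0.63 ] y [-0.074 -0.037] z [0.017 0.021 0.106]
white 245 [226.5 233.4] mean [ 0.593 -0.126  0.019] x [0.53  0.632] y [-0.142 -0.098] z [0.015 0.019 0.023]
yellow 184 [309.1 144.8] mean [0.334 0.322 0.026] x [0.298 0.359] y [0.294 0.356] z [0.016 0.021 0.053]
yellow 212 [275.  165.5] mean [0.384 0.148 0.026] x [0.35  0.409] y [0.119 0.182] z [0.016 0.021 0.053]
yellow 78 [368.8 187. ] mean [0.671 0.335 0.094] x [0.66  0.676] y [0.328 0.358] z [0.06  0.094 0.129]
yellow 50 [374.5 192.4] mean [0.707 0.326 0.107] x [0.683 0.715] y [0.317 0.368] z [0.069 0.109 0.129]
green 875 [141.2 230.1] mea
[... 1925 characters left out ...]
0.589 -0.055  0.115] x [0.526 0.617] y [-0.115 -0.032] z [0.086 0.108 0.152]
darkhi 646 [231.9 205. ] mean [0.589 0.067 0.073] x [0.557 0.621] y [0.032 0.098] z [0.052 0.073 0.091]
darkhi 1144 [200.9 234. ] mean [0.598 0.191 0.073] x [0.551 0.645] y [0.142 0.237] z [0.053 0.073 0.091]
darkhi 40 [119.  234.4] mean [0.703 0.326 0.135] x [0.699 0.709] y [0.32  0.331] z [0.129 0.135 0.139]
darkhi 197 [134.9 246.4] mean [0.684 0.311 0.095] x [0.659 0.711] y [0.297 0.342] z [0.059 0.091 0.138]
darkhi 159 [115.2 254. ] mean [0.719 0.336 0.078] x [0.71  0.723] y [0.325 0.355] z [0.055 0.079 0.098]
darkhi 620 [131.  269.2] mean [0.663 0.351 0.075] x [0.648 0.699] y [0.312 0.37 ] z [0.052 0.075 0.099]
```

View pics/crop1.png

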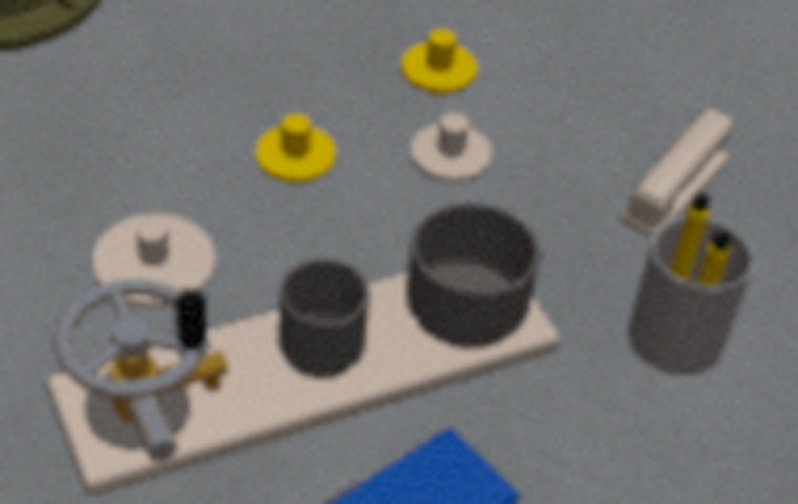

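The crop confirms the choice: wide white lid at crop (153,255), narrow white lid at (452,150), both yellow ones rejected. The handle (192,318) is about 52° from the base's +x. I move over the wide lid with the tool squared to the world axes.

```bash
python3 -m handwheel '[[0.087,0,0,0,0,0,8],[0.087,0,0,0,0,0,8],[0.087,0,0,0,0,0,7.7]]'; python3 -m handwheel '[[0.087,0.015,-0.049,0,0,0,0],[0.087,0.015,-0.049,0,0,0,0],[0.087,0.015,-0.049,0,0,0,0],[0.087,0.015,-0.049,0,0,0,0],[0.087,0.015,-0.049,0,0,0,0],[0.087,0.015,-0.049,0,0,0,0],[0.087,0.015,-0.049,0,0,0,0],[0.087,0.015,-0.049,0,0,0,0],[0.087,0.015,-0.049,0,0,0,0],[0.087,0.015,-0.049,0,0,0,0],[0.087,0.015,-0.049,0,0,0,0],[0.087,0.015,-0.049,0,0,0,0]]'
cat >> h.py <<'E'
def pose():
    S=ctrl.get_state(); R=Ro.from_rotvec(S["tool_rot"]).as_matrix()
    print("t",round(S["time"],2),"p",np.round(S["position"],4),"x",R[:,0].round(3),"z",R[:,2].round(3),"q",np.round(S["joint_positions"],2),"F",np.round(S["ft_force"],1),"w",round(S["grip_width"]*87,1),"gf",round(S["grip_force"],1)); return S,R
def to(S,R,X): return (R.T@(np.array(X)-S["position"])).round(4)
def wcloud(c,D):
    K=np.array(c["intrinsics"]);R=np.array(c["R"]);t=np.array(c["t"]);v,u=np.mgrid[:384,:512]
    x=(u-K[0,2])/K[0,0];y=(v-K[1,2])/K[1,1];r=np.hypot(x,y)+1e-9;k=np.tan(np.minimum(r,1.5))/r
    return (np.stack([x*k*D,y*k*D,D],-1)-t)@R
E
python3 - <<'E'
from h import *
S,R=pose(); c,im,D=grab("wrist"); cv2.imwrite("pics/w1.png",im)
W=wcloud(c,D);hsv=cv2.cvtColor(im,cv2.COLOR_BGR2HSV)
for lo,hi,mn in((.012,.027,300),(.047,.06,40)):
    m=((D>0)&(W[...,2]>lo)&(W[...,2]<hi)&(hsv[...,1]<70)&(hsv[...,2]>120)).astype(np.uint8)
    N,L,s,cen=cv2.connectedComponentsWithStats(m)
    for i in range(1,N):
        if s[i,4]>mn:
            q=W[L==i]; (cx,cy),r=cv2.minEnclosingCircle(q[:,:2].astype(np.float32)); print(s[i,4],cen[i].round(),q.mean(0).round(4),"circ",round(cx,4),round(cy,4),round(r,4))
E
```

```text
time: 0.52
position: [0.2612, -0.595, 0.2408]
tool_rot: [-3.141, 0.007, 0.001]
ft_force: [-0.1, -0.1, 0.9]
grip_width: 0.998
grip_force: 0.0
time: 2.02
position: [0.4413, -0.0055, 0.2412]
tool_rot: [3.141, 0.0, 0.001]
ft_force: [0.1, -0.2, 0.0]
grip_width: 0.997
grip_force: 0.0
t 2.02 p [ 0.4413 -0.0055  0.2412] x [1. 0. 0.] z [ 0.    -0.001 -1.   ] q [ 0.62 -0.12 -0.61  1.92 -0.07  1.33 -1.54] F [ 0.1 -0.2  0. ] w 86.7 gf 0.0
10207 [220.  67.] [0.5778 0.0414 0.0196] circ 0.5454 0.0539 0.1941
1172 [100.  53.] [0.6092 0.2019 0.0257] circ 0.607 0.1968 0.0398
335 [307.  40.] [ 0.6101 -0.0669  0.0211] circ 0.6104 -0.0663 0.0148
891 [197.  49.] [0.5978 0.0675 0.0257] circ 0.5933 0.064 0.0261
801 [354.  71.] [ 0.575  -0.1266  0.0203] circ 0.5804 -0.1252 0.035
4608 [263. 171.] [ 0.4443 -0.0132  0.0199] circ 0.4427 -0.0127 0.0514
1072 [ 69. 179.] [0.4373 0.2672 0.0195] circ 0.4354 0.2742 0.0361
368 [330.  21.] [ 0.627  -0.0886  0.0515] circ 0.6265 -0.0911 0.0176
387 [263. 178.] [ 0.4428 -0.0126  0.0517] circ 0.442 -0.0125 0.0131
201 [ 53. 185.] [0.4355 0.2738 0.0515] circ 0.4347 0.2748 0.013
```

View pics/w1.png

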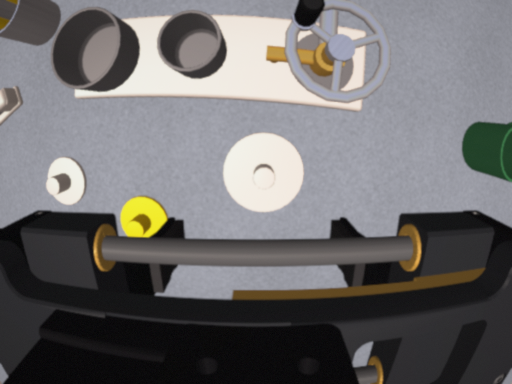

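Wrist view: wide lid at (263,171) with its knob at (263,178), narrow lid at (68,181), bowls at (92,50) wide and (192,42) narrow, hub (341,47), handle (308,10). Next I fit circles to the rims and take the hub and handle from this same view, with the side view as the check.

```bash
cat > rim.py <<'E'
from h import *
from scipy.optimize import least_squares
def circ(P,r):
    f=least_squares(lambda p:np.hypot(P[:,0]-p[0],P[:,1]-p[1])-r,P[:,:2].mean(0),loss="soft_l1",f_scale=.002); return f.x,np.sqrt(np.mean(f.fun**2))
def rims(W,D,n):
    for k,(x,y),r in(("wide",(.599,.189),.047),("narrow",(.591,.064),.032),("wheel",(.581,-.086),.049)):
        z=W[...,2];d=np.hypot(W[...,0]-x,W[...,1]-y)
        zr=(.086,.095) if k!="wheel" else (.099,.11)
        q=W[(D>0)&(z>zr[0])&(z<zr[1])&(abs(d-r)<.009)]
        if len(q)>20: print(n,k,len(q),circ(q,r),"z",np.percentile(q[:,2],[50,95]).round(4))
    q=W[(D>0)&(W[...,2]>.147)&(W[...,2]<.158)&(np.hypot(W[...,0]-.581,W[...,1]+.086)<.07)]
    if len(q)>5: print(n,"handle top",len(q),q.mean(0).round(4),"mid",((q.min(0)+q.max(0))/2).round(4))
E
python3 - <<'E'
from rim import *
import pickle
d=pickle.load(open("d0.pkl","rb"))
S,R=pose()
c,im,D=grab("wrist"); rims(wcloud(c,D),D,"wrist")
for n in("scene","side"):
    c,im,D=d[n];K=c["intrinsics"];v,u=np.mgrid[:384,:512]
    W=(np.stack([(u-K[0][2])/K[0][0]*D,(v-K[1][2])/K[1][1]*D,D],-1)-np.array(c["t"]))@np.array(c["R"]); rims(W,D,n)
print("wide",to(S,R,[.4422,-.0126,.043]))
E
```

```text
t 2.08 p [0.4428 0.0024 0.2417] x [1.    0.009 0.002] z [ 0.002  0.004 -1.   ] q [ 0.62 -0.12 -0.62  1.91 -0.08  1.33 -1.54] F [1.1 5.8 0.6] w 86.5 gf 0.0
wrist wide 930 (array([0.60212949, 0.18767709]), np.float64(0.0013639525827364271)) z [0.0893 0.0908]
wrist narrow 794 (array([0.59271092, 0.06362339]), np.float64(0.0013131042512364403)) z [0.0894 0.0909]
wrist wheel 3046 (array([ 0.58114221, -0.08384887]), np.float64(0.003615278228630222)) z [0.1049 0.1067]
wrist handle top 376 [ 0.6062 -0.0492  0.1508] mid [ 0.6065 -0.0499  0.1504]
scene wide 112 (array([0.60171156, 0.18743609]), np.float64(0.0016690394973750385)) z [0.089  0.0921]
scene narrow 91 (array([0.59229017, 0.0632898 ]), np.float64(0.0015772117114827532)) z [0.0887 0.0917]
scene wheel 285 (array([ 0.58308374, -0.08587978]), np.float64(0.00333935953672732)) z [0.1042 0.1071]
scene handle top 34 [ 0.6096 -0.0495  0.15  ] mid [ 0.6089 -0.0497  0.1501]
side wide 234 (array([0.5990464 , 0.18922399]), np.float64(0.0015697064931822341)) z [0.0893 0.0914]
side narrow 132 (array([0.58981626, 0.06482285]), np.float64(0.001676913765962904)) z [0.0889 0.091 ]
side wheel 293 (array([ 0.57866353, -0.08213427]), np.float64(0.0033682074466851388)) z [0.1046 0.1072]
side handle top 31 [ 0.6049 -0.0469  0.1505] mid [ 0.606  -0.0472  0.1506]
wide [-0.0012  0.0158  0.1986]
```

```bash
python3 -m handwheel '[[0.087,0.001,0.006,0.04,0,0,0],[0.087,0,0,0.05,0,0,0],[0.087,0,0,0.05,0,0,0],[0.06,0,0,0.035,0,0,0],[0.06,0,0,0.015,0,0,0],[0.06,0,0,0.008,0,0,0],[0.06,0,0,0,0,0,0]]'; python3 -c "
from h import *
S,R=pose();print(to(S,R,[.4422,-.0126,.043]))"
```

```text
time: 3.0
position: [0.4428, -0.0133, 0.0437]
tool_rot: [3.141, 0.0, 0.001]
ft_force: [0.1, -1.2, 0.6]
grip_width: 0.707
grip_force: 0.0
t 3.0 p [ 0.4428 -0.0133  0.0437] x [1.    0.    0.001] z [ 0.001 -0.    -1.   ] q [ 0.59  0.13 -0.64  2.14  0.1   0.9  -1.68] F [ 0.1 -1.2  0.6] w 61.5 gf 0.0
[-0.0006 -0.0007  0.0007]
```

```bash
python3 -m handwheel '[[0.0,0,0,0,0,0,0],[0.0,0,0,0,0,0,0],[0.0,0,0,0,0,0,0],[0.0,0,0,-0.02,0,0,0],[0,0,0,-0.05,0,0,0],[0,0,0,-0.055,0,0,0],[0,0,0,0,0,0,0]]' 25; python3 -c "
from h import *
S,R=pose();print(to(S,R,[.601,.188,.17]))"
```

```text
time: 3.88
position: [0.4455, -0.0133, 0.1727]
tool_rot: [3.139, 0.0, 0.014]
ft_force: [0.1, 0.2, 0.0]
grip_width: 0.033
grip_force: 0.0
t 3.88 p [ 0.4455 -0.0133  0.1727] x [1.    0.    0.009] z [ 0.009 -0.003 -1.   ] q [ 0.64 -0.06 -0.64  2.01 -0.04  1.17 -1.56] F [0.1 0.2 0. ] w 2.9 gf 0.0
[ 0.1555 -0.2013  0.0036]
```

The fingers shut without the lid, so I look again.

```bash
cat > lids.py <<'E'
from h import *
def lids(c,im,D):
    W=wcloud(c,D);hsv=cv2.cvtColor(im,cv2.COLOR_BGR2HSV)
    for lo,hi,mn in((.012,.027,300),(.045,.06,40)):
        m=((D>0)&(W[...,2]>lo)&(W[...,2]<hi)&(hsv[...,1]<70)&(hsv[...,2]>110)).astype(np.uint8)
        N,L,s,cen=cv2.connectedComponentsWithStats(m)
        for i in range(1,N):
            if s[i,4]>mn:
                q=W[L==i]; (cx,cy),r=cv2.minEnclosingCircle(q[:,:2].astype(np.float32)); print(s[i,4],cen[i].round(),q.mean(0).round(4),"circ",round(cx,4),round(cy,4),round(r,4))
E
python3 - <<'E'
from lids import *
S,R=pose(); c,im,D=grab("wrist"); cv2.imwrite("pics/w2.png",im); lids(c,im,D)
E
```

```text
t 3.88 p [ 0.4455 -0.0133  0.1727] x [1.    0.    0.009] z [ 0.009 -0.003 -1.   ] q [ 0.64 -0.06 -0.64  2.01 -0.04  1.17 -1.56] F [0.1 0.2 0. ] w 2.9 gf 0.0
14204 [212.  64.] [0.5751 0.0349 0.0196] circ 0.5458 0.0542 0.1943
614 [311.  25.] [ 0.6141 -0.0677  0.0208] circ 0.6142 -0.0663 0.0174
975 [62. 48.] [0.6114 0.2085 0.0257] circ 0.6101 0.205 0.0369
1064 [174.  39.] [0.5998 0.0699 0.0258] circ 0.5964 0.0669 0.0263
1003 [368.  65.] [ 0.5759 -0.1284  0.0202] circ 0.5818 -0.1277 0.0348
5585 [257. 181.] [ 0.4521 -0.013   0.0199] circ 0.4428 -0.0131 0.0509
1035 [ 36. 189.] [0.4445 0.2658 0.0194] circ 0.4361 0.2745 0.0362
292 [338.   7.] [ 0.6247 -0.0888  0.0512] circ 0.6259 -0.0902 0.0132
54 [328.  26.] [ 0.6049 -0.0788  0.0485] circ 0.6055 -0.0766 0.0064
597 [256. 197.] [ 0.443  -0.0125  0.0516] circ 0.4422 -0.0126 0.0131
238 [ 17. 203.] [0.4356 0.2733 0.0512] circ 0.4353 0.275 0.0137
```

View pics/w2.png

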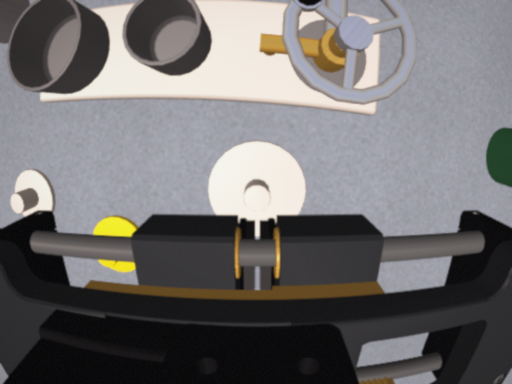

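The lid hasn't moved; the fingers were simply too slow before the lift. I repeat with a narrower opening and more closing time.

```bash
python3 -m handwheel '[[0.045,0,0,0,0,0,0],[0.045,0,0,0,0,0,0],[0.045,0,0,0,0,0,0],[0.045,0,0,0.05,0,0,0],[0.045,0,0,0.05,0,0,0],[0.045,0,0,0.018,0,0,0],[0.045,0,0,0.007,0,0,0],[0.045,0,0,0,0,0,0]]' 25; python3 -c "
from h import *
S,R=pose();print(to(S,R,[.4422,-.0126,.043]))"; python3 -m handwheel '[[0.0,0,0,0,0,0,0],[0.0,0,0,0,0,0,0],[0.0,0,0,0,0,0,0],[0.0,0,0,0,0,0,0]]' 25
```

```text
time: 4.92
position: [0.4423, -0.013, 0.0432]
tool_rot: [-3.141, -0.0, 0.001]
ft_force: [-0.0, 0.3, 0.0]
grip_width: 0.515
grip_force: 0.0
t 4.92 p [ 0.4423 -0.013   0.0432] x [ 1.  0. -0.] z [-0.  0. -1.] q [ 0.6   0.13 -0.66  2.14  0.1   0.9  -1.68] F [-0.   0.3  0. ] w 44.8 gf 0.0
[-0.0001 -0.0004  0.0002]
time: 5.42
position: [0.4428, -0.0133, 0.0439]
tool_rot: [3.141, 0.0, 0.002]
ft_force: [-1.2, -0.3, 4.7]
grip_width: 0.291
grip_force: 25.0
```

```bash
python3 -m handwheel '[[0,0,0,-0.025,0,0,0],[0,0,0,-0.05,0,0,0],[0,0,0,-0.05,0,0,0],[0,0.02,-0.025,0,0,0,0],[0,0.03,-0.038,0,0,0,0],[0,0.03,-0.038,0,0,0,0],[0,0.03,-0.038,0,0,0,0],[0,0.03,-0.038,0,0,0,0],[0,0.019,-0.024,0,0,0,0],[0,0,0,0,0,0,0],[0,0,0,0,0,0,0]]'; python3 -c "
from rim import *
S,R=pose();print(to(S,R,[.601,.188,.1205]))
c,im,D=grab('wrist');cv2.imwrite('pics/w3.png',im);rims(wcloud(c,D),D,'w')"
```

```text
time: 6.8
position: [0.6007, 0.1871, 0.1676]
tool_rot: [3.141, -0.0, -0.002]
ft_force: [0.6, -0.4, -0.2]
grip_width: 0.293
grip_force: 25.0
t 6.8 p [0.6007 0.1871 0.1676] x [ 1.    -0.    -0.001] z [-0.001 -0.001 -1.   ] q [ 0.26  0.43 -0.78  1.58  0.31  1.27 -2.14] F [ 0.6 -0.4 -0.2] w 25.5 gf 25.0
[ 0.0004 -0.001   0.047 ]
w wide 462 (array([0.60265746, 0.1886369 ]), np.float64(0.0011630792415773502)) z [0.0896 0.0907]
w narrow 690 (array([0.59323898, 0.06523956]), np.float64(0.0012410680904306342)) z [0.0895 0.0907]
w wheel 370 (array([ 0.58715166, -0.08339056]), np.float64(0.002864822904039111)) z [0.1044 0.1083]
```

View pics/w3.png

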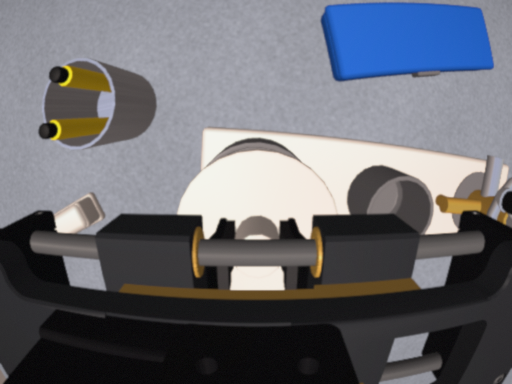

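The lid is held level over the wide bowl, with the rim arc visible at (255,150), so I lower it gently.

```bash
python3 -m handwheel '[[0,0.001,-0.001,0.02,0,0,0],[0,0,0,0.015,0,0,0],[0,0,0,0.006,0,0,0],[0,0,0,0.004,0,0,0],[0,0,0,0.001,0,0,0],[0,0,0,0,0,0,0],[0,0,0,0,0,0,0]]'; python3 -c "
from h import *
S,R=pose()"
```

```text
time: 7.72
position: [0.6024, 0.189, 0.1226]
tool_rot: [-3.142, -0.0, -0.001]
ft_force: [0.1, 0.1, -0.9]
grip_width: 0.294
grip_force: 25.0
t 7.72 p [0.6024 0.189  0.1226] x [1.    0.    0.001] z [ 0.001  0.    -1.   ] q [ 0.24  0.47 -0.76  1.62  0.34  1.19 -2.16] F [ 0.1  0.1 -0.9] w 25.5 gf 25.0
```

```bash
python3 -m handwheel '[[0,0,0,0.001,0,0,0],[0,0,0,0.001,0,0,0],[0,0,0,0,0,0,0]]'; python3 -m handwheel '[[0.05,0,0,0,0,0,0],[0.05,0,0,0,0,0,0],[0.05,0,0,0,0,0,0],[0.05,0,0,0,0,0,0],[0.05,0,0,-0.03,0,0,0],[0.05,0,0,-0.04,0,0,0],[0.05,-0.03,0,-0.03,0,0,0],[0.05,-0.03,0,0,0,0,0],[0.05,0,0,0,0,0,0],[0.05,0,0,0,0,0,0]]'; python3 - <<'E'
from h import *
S,R=pose(); c,im,D=grab("wrist"); W=wcloud(c,D); z=W[...,2]; d=np.hypot(W[...,0]-.602,W[...,1]-.189)
q=W[(D>0)&(d<.047)&(d>.018)&(z>.085)&(z<.115)]
A=np.c_[q[:,:2]-[.602,.189],np.ones(len(q))]; print("flange plane",len(q),np.linalg.lstsq(A,q[:,2],rcond=None)[0].round(4))
q=W[(D>0)&(d<.025)&(z>.12)&(z<.14)]; print("knob",len(q),cv2.minEnclosingCircle(q[:,:2].astype(np.float32)),np.median(q[:,2]))
print(to(S,R,[.435,.2747,.2]))
E
```

```text
time: 8.1
position: [0.6024, 0.189, 0.1219]
tool_rot: [3.141, 0.0, 0.001]
ft_force: [-3.3, -1.8, 7.4]
grip_width: 0.291
grip_force: 25.0
time: 9.35
position: [0.5427, 0.1884, 0.2201]
tool_rot: [3.141, -0.001, 0.001]
ft_force: [0.5, 0.4, 0.1]
grip_width: 0.578
grip_force: 0.0
t 9.35 p [0.5427 0.1884 0.2201] x [ 1.    -0.     0.001] z [ 0.001 -0.    -1.   ] q [ 0.33  0.26 -0.83  1.65  0.2   1.32 -2.1 ] F [0.5 0.4 0.1] w 50.2 gf 0.0
flange plane 7253 [-0.0003 -0.0006  0.0979]
knob 791 ((0.6019468307495117, 0.1893751472234726), 0.012941636145114899) 0.1296498858403277
[-0.1078 -0.0863  0.02  ]
```

The wide lid is seated flat: flange top 0.098, no tilt. On to the narrow lid.

```bash
python3 -m handwheel '[[0.045,-0.027,-0.0216,0,0,0,0],[0.045,-0.027,-0.0216,0,0,0,0],[0.045,-0.027,-0.0216,0.02,0,0,0],[0.045,-0.027,-0.0216,0.03,0,0,0],[0.045,0,0,0.04,0,0,0],[0.045,0,0,0,0,0,0],[0.045,0,0,0,0,0,0]]'; python3 - <<'E'
from lids import *
S,R=pose(); c,im,D=grab("wrist"); lids(c,im,D); print(to(S,R,[.435,.2747,.043]))
E
```

```text
time: 10.28
position: [0.4354, 0.2756, 0.1312]
tool_rot: [-3.14, 0.001, -0.001]
ft_force: [1.2, 1.0, 0.2]
grip_width: 0.52
grip_force: 0.0
t 10.28 p [0.4354 0.2756 0.1312] x [ 1.    -0.001  0.   ] z [ 0.     0.001 -1.   ] q [ 0.21  0.22 -0.91  1.89  0.19  1.12 -2.34] F [1.2 1.  0.2] w 45.2 gf 0.0
7195 [403.  64.] [0.5632 0.1323 0.0194] circ 0.5728 0.1142 0.1378
401 [104.  84.] [0.5433 0.4207 0.0168] circ 0.541 0.4297 0.0612
3799 [258. 193.] [0.4385 0.2752 0.0198] circ 0.4351 0.2753 0.0357
2535 [66. 83.] [0.5445 0.4432 0.0492] circ 0.5468 0.4415 0.053
809 [257. 206.] [0.4359 0.2758 0.0515] circ 0.4349 0.2757 0.013
[-0.0004  0.001   0.0882]
```

```bash
python3 -m handwheel '[[0.045,-0.0005,0,0.04,0,0,0],[0.045,0,0,0.035,0,0,0],[0.045,0,0,0.013,0,0,0],[0.045,0,0,0,0,0,0],[0,0,0,0,0,0,0],[0,0,0,0,0,0,0],[0,0,0,0,0,0,0],[0,0,0,0,0,0,0]]' 25; python3 -c "
from h import *
S,R=pose()"
```

```text
time: 11.32
position: [0.4344, 0.2755, 0.0431]
tool_rot: [-3.141, -0.0, -0.002]
ft_force: [0.3, -1.9, 5.8]
grip_width: 0.289
grip_force: 25.0
t 11.32 p [0.4344 0.2755 0.0431] x [1.    0.    0.002] z [ 0.002  0.    -1.   ] q [ 0.14  0.35 -0.86  1.97  0.32  0.96 -2.44] F [ 0.3 -1.9  5.8] w 25.2 gf 25.0
```

```bash
python3 -m handwheel '[[0,0,0,-0.025,0,0,0],[0,0,0,-0.05,0,0,0],[0,0,0,-0.055,0,0,0],[0,0.013,0.017,0,0,0,0],[0,0.026,0.035,0,0,0,0],[0,0.027,0.036,0,0,0,0],[0,0.027,0.036,0,0,0,0],[0,0.026,0.035,0,0,0,0],[0,0.026,0.035,0,0,0,0],[0,0.013,0.0175,0,0,0,0],[0,0,0,0,0,0,0],[0,0,0,0,0,0,0]]'; python3 -c "
from rim import *
S,R=pose()
c,im,D=grab('wrist');rims(wcloud(c,D),D,'w')
print(to(S,R,[.5925,.064,.1217]))"
```

```text
time: 12.82
position: [0.5906, 0.0663, 0.1722]
tool_rot: [-3.14, -0.005, 0.001]
ft_force: [-0.3, 0.1, -0.2]
grip_width: 0.29
grip_force: 25.0
t 12.82 p [0.5906 0.0663 0.1722] x [ 1.     0.003 -0.001] z [-0.001  0.001 -1.   ] q [ 0.47  0.34 -0.76  1.66  0.24  1.24 -1.9 ] F [-0.3  0.1 -0.2] w 25.2 gf 25.0
w wide 193 (array([0.60419866, 0.18649898]), np.float64(0.0007710135750304973)) z [0.0925 0.0947]
w narrow 481 (array([0.59299579, 0.06419814]), np.float64(0.0011625533028197237)) z [0.0897 0.0908]
w wheel 2199 (array([ 0.5830854 , -0.08161464]), np.float64(0.0033218604114370804)) z [0.1049 0.1068]
w handle top 647 [ 0.6104 -0.0472  0.1508] mid [ 0.6096 -0.0485  0.1502]
[0.0019 0.0024 0.0505]
```

```bash
python3 -m handwheel '[[0,0.002,0.0022,0.015,0,0,0],[0,0,0,0.02,0,0,0],[0,0,0,0.008,0,0,0],[0,0,0,0.004,0,0,0],[0,0,0,0.002,0,0,0],[0,0,0,0.0015,0,0,0],[0,0,0,0.001,0,0,0],[0,0,0,0,0,0,0]]'; python3 -c "
from h import *
S,R=pose()"
```

```text
time: 13.88
position: [0.5938, 0.0621, 0.1212]
tool_rot: [-3.141, -0.001, -0.001]
ft_force: [-1.8, 2.5, 1.6]
grip_width: 0.288
grip_force: 25.0
t 13.88 p [0.5938 0.0621 0.1212] x [1.    0.001 0.   ] z [ 0.  0. -1.] q [ 0.46  0.39 -0.74  1.71  0.28  1.15 -1.93] F [-1.8  2.5  1.6] w 25.1 gf 25.0
```

```bash
python3 -m handwheel '[[0.045,0,0,0,0,0,0],[0.045,0,0,0,0,0,0],[0.045,0,0,0,0,0,0],[0.045,0,0,-0.03,0,0,0],[0.045,0,0,-0.04,0,0,0],[0.045,-0.025,0.02,-0.03,0,0,0],[0.045,-0.025,0.03,0,0,0,0],[0.045,0,0.02,0,0,0,0],[0.045,0,0,0,0,0,0],[0.045,0,0,0,0,0,0]]'; python3 - <<'E'
from rim import *
S,R=pose(); c,im,D=grab("wrist"); cv2.imwrite("pics/w4.png",im); W=wcloud(c,D); z=W[...,2]
for x,y,r in((.602,.189,.047),(.5925,.064,.034)):
    d=np.hypot(W[...,0]-x,W[...,1]-y)
    q=W[(D>0)&(d<r)&(d>.018)&(z>.085)&(z<.115)]
    A=np.c_[q[:,:2]-[x,y],np.ones(len(q))]; print("flange plane",len(q),np.linalg.lstsq(A,q[:,2],rcond=None)[0].round(4))
    q=W[(D>0)&(d<.025)&(z>.12)&(z<.14)]; print("knob",len(q),cv2.minEnclosingCircle(q[:,:2].astype(np.float32)),np.median(q[:,2]))
rims(W,D,"w")
q=W[(D>0)&(z>.147)&(z<.158)&(np.hypot(W[...,0]-.581,W[...,1]+.086)<.07)];print(circ(q,.008))
print(cv2.minEnclosingCircle(q[:,:2].astype(np.float32)))
q=W[(D>0)&(z>.09)&(z<.13)&(np.hypot(W[...,0]-.581,W[...,1]+.086)<.02)];print("hub top",len(q),np.percentile(q[:,2],[50,95,100]),q.mean(0))
E
```

```text
time: 15.12
position: [0.5439, -0.0073, 0.2207]
tool_rot: [-3.141, -0.002, -0.0]
ft_force: [-0.5, 0.4, 0.0]
grip_width: 0.517
grip_force: 0.0
t 15.12 p [ 0.5439 -0.0073  0.2207] x [1.    0.001 0.   ] z [ 0.     0.001 -1.   ] q [ 0.65  0.17 -0.75  1.72  0.12  1.3  -1.7 ] F [-0.5  0.4  0. ] w 45.0 gf 0.0
flange plane 3753 [ 0.0008 -0.0005  0.0978]
knob 534 ((0.6014435887336731, 0.1888597160577774), 0.013612180948257446) 0.12933096894131085
flange plane 2776 [ 0.0013 -0.0012  0.0978]
knob 784 ((0.5941550135612488, 0.06213789060711861), 0.013208787888288498) 0.12960110087492221
w wide 208 (array([0.60243641, 0.18585567]), np.float64(0.0009932559196716045)) z [0.0918 0.0946]
w narrow 29 (array([0.59580036, 0.05890215]), np.float64(0.0007781220429725847)) z [0.0934 0.095 ]
w wheel 3777 (array([ 0.58290985, -0.08367072]), np.float64(0.0035705669083169783)) z [0.1049 0.1066]
w handle top 656 [ 0.6093 -0.049   0.1509] mid [ 0.6094 -0.0497  0.1505]
(array([ 0.60924215, -0.04923952]), np.float64(0.0026888276239910814))
((0.6090547442436218, -0.04974101483821869), 0.011100152507424355)
hub top 948 [0.10750872 0.10889629 0.11010894] [ 0.58197505 -0.0844117   0.10645044]
```

View pics/w4.png

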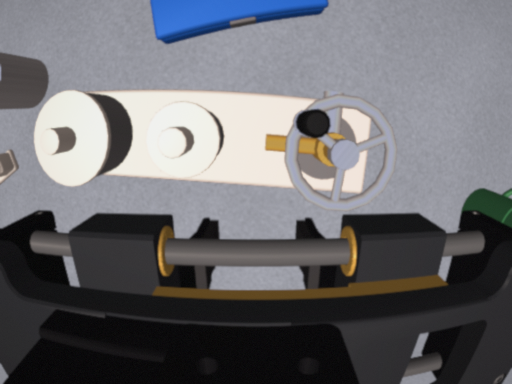

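Both lids are seated flat: wide (75,138) and narrow (183,140), flange tops at 0.098. The handle is at (313,123) and the hub at (344,152). The handle is now at (0.609,-0.050), so I grip it and compute the circle rows.

```bash
python3 -m handwheel '[[0.045,0.02,0.013,0,0,0,0],[0.045,0.025,0.016,0,0,0,0],[0.045,0.02,0.013,0.015,0,0,0],[0.045,0,0,0.03,0,0,0],[0.045,0,0,0.03,0,0,0],[0.045,0,0,0.014,0,0,0],[0.045,0,0,0,0,0,0]]'; python3 - <<'E'
from h import *
S,R=pose(); print(to(S,R,[.6092,-.0497,.132]))
a=np.deg2rad(52-20*np.arange(0,20)); p=.045*np.c_[np.cos(a),-np.sin(a)]; print((np.diff(p,axis=0)*1e4).round().astype(int).tolist())
E
```

```text
time: 16.05
position: [0.6084, -0.0495, 0.131]
tool_rot: [-3.141, -0.002, 0.003]
ft_force: [0.6, 0.2, 1.0]
grip_width: 0.516
grip_force: 0.0
t 16.05 p [ 0.6084 -0.0495  0.131 ] x [ 1.     0.001 -0.002] z [-0.002  0.001 -1.   ] q [ 0.6   0.4  -0.7   1.67  0.27  1.18 -1.73] F [0.6 0.2 1. ] w 44.9 gf 0.0
[ 0.0008  0.0002 -0.001 ]
[[105, 116], [59, 145], [5, 156], [-48, 149], [-96, 123], [-133, 83], [-153, 32], [-155, -22], [-138, -73], [-105, -116], [-59, -145], [-5, -156], [48, -149], [96, -123], [133, -83], [153, -32], [155, 22], [138, 73], [105, 116]]
```

```bash
python3 -m handwheel '[[0,0.0007,0,-0.001,0,0,0],[0,0,0,0,0,0,0],[0,0,0,0,0,0,0],[0,0,0,0,0,0,0],[0,0,0,0,0,0,0]]' 30; python3 -m handwheel '[[0,0.0105,0.0116,0,0,0,0],[0,0.0059,0.0145,0,0,0,0],[0,0.0005,0.0156,0,0,0,0]]'; cat > ang.py <<'E'
from h import *
S,R=pose(); v=np.array(S["position"])[:2]-[.5815,-.085]; print("r",np.hypot(*v).round(4),"ang",np.rad2deg(np.arctan2(v[1],v[0])).round(1),"M",np.round(S["torque"],2))
E
python3 ang.py
```

```text
time: 16.68
position: [0.6099, -0.0503, 0.1335]
tool_rot: [3.141, 0.0, 0.002]
ft_force: [-0.4, 0.0, 4.0]
grip_width: 0.242
grip_force: 30.0
time: 17.05
position: [0.6272, -0.0918, 0.1335]
tool_rot: [-3.14, -0.001, -0.0]
ft_force: [-4.9, 3.8, 7.3]
grip_width: 0.246
grip_force: 30.0
t 17.05 p [ 0.6272 -0.0918  0.1335] x [1.    0.001 0.   ] z [ 0.     0.001 -1.   ] q [ 0.63  0.44 -0.67  1.6   0.29  1.2  -1.67] F [-4.9  3.8  7.3] w 21.4 gf 30.0
r 0.0462 ang -8.4 M [0.78 1.18 0.04]
```

```bash
python3 -m handwheel '[[0,-0.0048,0.0149,0,0,0,0],[0,-0.0096,0.0123,0,0,0,0],[0,-0.0133,0.0083,0,0,0,0],[0,-0.0153,0.0032,0,0,0,0],[0,-0.0155,-0.0022,0,0,0,0],[0,-0.0138,-0.0073,0,0,0,0],[0,-0.0105,-0.0116,0,0,0,0],[0,-0.0059,-0.0145,0,0,0,0],[0,-0.0005,-0.0156,0,0,0,0]]'; python3 ang.py
```

```text
time: 18.18
position: [0.5375, -0.0808, 0.1335]
tool_rot: [3.138, -0.001, 0.003]
ft_force: [7.0, -3.9, 3.5]
grip_width: 0.242
grip_force: 30.0
t 18.18 p [ 0.5375 -0.0808  0.1335] x [ 1.    -0.001  0.002] z [ 0.002 -0.003 -1.   ] q [ 0.74  0.24 -0.72  1.83  0.18  1.13 -1.61] F [ 7.  -3.9  3.5] w 21.1 gf 30.0
r 0.0442 ang 174.6 M [-0.69 -1.5   0.03]
```

```bash
python3 -m handwheel '[[0,0.0048,-0.0149,0,0,0,0],[0,0.0096,-0.0123,0,0,0,0],[0,0.0133,-0.0083,0,0,0,0],[0,0.0153,-0.0032,0,0,0,0],[0,0.0155,0.0022,0,0,0,0],[0,0.0138,0.0073,0,0,0,0],[0,0.0105,0.0116,0,0,0,0],[0,0.0059,0.0145,0,0,0,0],[0,0,0,0,0,0,0]]'; python3 ang.py;  python3 -m handwheel '[[0,0.001,0.006,0,0,0,0],[0,0.0002,0.004,0,0,0,0],[0,0,0,0,0,0,0]]'; python3 ang.py
```

```text
time: 19.3
position: [0.6265, -0.0775, 0.1335]
tool_rot: [3.14, -0.001, 0.002]
ft_force: [2.8, -1.7, 6.2]
grip_width: 0.243
grip_force: 30.0
t 19.3 p [ 0.6265 -0.0775  0.1335] x [ 1.    -0.001  0.001] z [ 0.001 -0.001 -1.   ] q [ 0.62  0.44 -0.69  1.61  0.3   1.2  -1.7 ] F [ 2.8 -1.7  6.2] w 21.1 gf 30.0
r 0.0457 ang 9.5 M [-0.29 -0.72 -0.04]
time: 19.68
position: [0.6274, -0.0857, 0.1335]
tool_rot: [3.142, 0.001, 0.002]
ft_force: [3.0, 0.6, 6.5]
grip_width: 0.238
grip_force: 30.0
t 19.68 p [ 0.6274 -0.0857  0.1335] x [1.    0.001 0.001] z [ 0.001 -0.    -1.   ] q [ 0.63  0.44 -0.69  1.61  0.3   1.2  -1.69] F [3.  0.6 6.5] w 20.7 gf 30.0
r 0.0459 ang -0.8 M [ 0.23 -0.54  0.01]
```

```bash
for i in 1 ; do python3 -m handwheel '[[0,0,0.002,0,0,0,0],[0,0,0,0,0,0,0],[0,0,0,0,0,0,0]]'; python3 ang.py | tail -2;  python3 -m handwheel '[[0,0,0.002,0,0,0,0],[0,0,0,0,0,0,0],[0,0,0,0,0,0,0]]'; python3 ang.py|tail -2;  python3 -m handwheel '[[0,-0.0003,0.002,0,0,0,0],[0,0,0,0,0,0,0],[0,0,0,0,0,0,0]]'; python3 ang.py|tail -2; done
```

```text
time: 20.05
position: [0.6273, -0.0872, 0.1335]
tool_rot: [-3.141, -0.002, -0.002]
ft_force: [2.3, 2.2, 7.4]
grip_width: 0.245
grip_force: 30.0
t 20.05 p [ 0.6273 -0.0872  0.1335] x [1.    0.001 0.001] z [ 0.001  0.    -1.   ] q [ 0.63  0.44 -0.69  1.61  0.3   1.2  -1.68] F [2.3 2.2 7.4] w 21.3 gf 30.0
r 0.0459 ang -2.7 M [ 0.4  -0.59  0.01]
time: 20.42
position: [0.6273, -0.0891, 0.1335]
tool_rot: [-3.141, -0.002, -0.001]
ft_force: [3.0, 1.5, 6.9]
grip_width: 0.243
grip_force: 30.0
t 20.43 p [ 0.6273 -0.0891  0.1335] x [1.    0.001 0.001] z [ 0.001  0.    -1.   ] q [ 0.64  0.44 -0.69  1.61  0.3   1.2  -1.68] F [3.  1.5 6.9] w 21.1 gf 30.0
r 0.0459 ang -5.2 M [ 0.38 -0.51 -0.02]
time: 20.8
position: [0.6272, -0.0894, 0.1335]
tool_rot: [-3.139, -0.004, -0.002]
ft_force: [2.4, 4.3, 6.0]
grip_width: 0.24
grip_force: 30.0
t 20.8 p [ 0.6272 -0.0894  0.1335] x [1.    0.003 0.001] z [ 0.001  0.002 -1.   ] q [ 0.64  0.44 -0.69  1.61  0.29  1.2  -1.68] F [2.4 4.3 6. ] w 20.9 gf 30.0
r 0.0459 ang -5.6 M [ 0.94 -0.69 -0.02]
```

```bash
python3 -m handwheel '[[0,0,0.002,0,0,0,0],[0,0,0.001,0,0,0,0],[0,0,0,0,0,0,0],[0,0,0,0,0,0,0]]'; python3 ang.py|tail -2
```

```text
time: 21.3
position: [0.6272, -0.0896, 0.1335]
tool_rot: [-3.136, -0.007, -0.002]
ft_force: [3.3, 7.8, 6.4]
grip_width: 0.235
grip_force: 30.0
t 21.3 p [ 0.6272 -0.0896  0.1335] x [1.    0.005 0.001] z [ 0.001  0.006 -1.   ] q [ 0.64  0.44 -0.69  1.61  0.29  1.2  -1.67] F [3.3 7.8 6.4] w 20.5 gf 30.0
r 0.0459 ang -5.8 M [ 1.78 -0.6   0.01]
```

Hard stop confirmed: pushing no longer moves it and the force rises to 7.8 N. At the stop the handle is at TCP (0.6272, -0.0892). Now the anticlockwise table.

```bash
sed -i 's/\[.5815,-.085\]/[.5823,-.0858]/' ang.py; python3 -c "
import numpy as np
a=np.deg2rad(-4.4+20*np.arange(19)); p=.045*np.c_[np.cos(a),-np.sin(a)]; print((np.diff(p,axis=0)*1e4).round().astype(int).tolist())"; python3 -m handwheel '[[0,0,-0.003,0,0,0,0],[0,0,-0.0025,0,0,0,0],[0,0,0,0,0,0,0],[0,0,0,0,0,0,0]]'; python3 ang.py|tail -2
```

```text
[[-15, -156], [-68, -141], [-112, -109], [-142, -65], [-156, -12], [-151, 42], [-127, 91], [-88, 129], [-39, 151], [15, 156], [68, 141], [112, 109], [142, 65], [156, 12], [151, -42], [127, -91], [88, -129], [39, -151]]
time: 21.8
position: [0.6272, -0.0893, 0.1335]
tool_rot: [3.141, 0.002, 0.002]
ft_force: [2.7, 0.2, 6.6]
grip_width: 0.245
grip_force: 30.0
t 21.8 p [ 0.6272 -0.0893  0.1335] x [1.    0.001 0.001] z [ 0.001 -0.001 -1.   ] q [ 0.64  0.44 -0.69  1.61  0.3   1.2  -1.68] F [2.7 0.2 6.6] w 21.3 gf 30.0
r 0.0451 ang -4.4 M [ 0.21 -0.66 -0.03]
```

Unloaded, the stop reads -4.4° at TCP (0.6272, -0.0893). First full turn anticlockwise.

```bash
python3 -m handwheel '[[0,-0.0015,-0.0156,0,0,0,0],[0,-0.0068,-0.0141,0,0,0,0],[0,-0.0112,-0.0109,0,0,0,0],[0,-0.0142,-0.0065,0,0,0,0],[0,-0.0156,-0.0012,0,0,0,0],[0,-0.0151,0.0042,0,0,0,0],[0,-0.0127,0.0091,0,0,0,0],[0,-0.0088,0.0129,0,0,0,0],[0,-0.0039,0.0151,0,0,0,0]]'; python3 ang.py|tail -2; python3 -m handwheel '[[0,0.0015,0.0156,0,0,0,0],[0,0.0068,0.0141,0,0,0,0],[0,0.0112,0.0109,0,0,0,0],[0,0.0142,0.0065,0,0,0,0],[0,0.0156,0.0012,0,0,0,0],[0,0.0151,-0.0042,0,0,0,0],[0,0.0127,-0.0091,0,0,0,0],[0,0.0088,-0.0129,0,0,0,0],[0,0.0039,-0.0151,0,0,0,0],[0,0,0,0,0,0,0]]'; python3 ang.py|tail -2
```

```text
time: 22.92
position: [0.5374, -0.0822, 0.1335]
tool_rot: [3.142, 0.002, 0.003]
ft_force: [6.9, 2.2, 4.3]
grip_width: 0.244
grip_force: 30.0
t 22.93 p [ 0.5374 -0.0822  0.1335] x [1.    0.001 0.002] z [ 0.002 -0.    -1.   ] q [ 0.75  0.25 -0.73  1.83  0.18  1.13 -1.61] F [6.9 2.2 4.3] w 21.2 gf 30.0
r 0.0451 ang 175.4 M [ 0.52 -1.59 -0.02]
time: 24.18
position: [0.6273, -0.0885, 0.1335]
tool_rot: [3.141, 0.004, 0.002]
ft_force: [3.5, 0.5, 6.9]
grip_width: 0.24
grip_force: 30.0
t 24.18 p [ 0.6273 -0.0885  0.1335] x [1.    0.002 0.001] z [ 0.001 -0.    -1.   ] q [ 0.63  0.44 -0.68  1.61  0.29  1.2  -1.68] F [3.5 0.5 6.9] w 20.9 gf 30.0
r 0.0451 ang -3.4 M [ 0.45 -0.65  0.02]
```

One full turn done. The second turn stops slightly short, for fine approach.

```bash
python3 -m handwheel '[[0,-0.0015,-0.0156,0,0,0,0],[0,-0.0068,-0.0141,0,0,0,0],[0,-0.0112,-0.0109,0,0,0,0],[0,-0.0142,-0.0065,0,0,0,0],[0,-0.0156,-0.0012,0,0,0,0],[0,-0.0151,0.0042,0,0,0,0],[0,-0.0127,0.0091,0,0,0,0],[0,-0.0088,0.0129,0,0,0,0],[0,-0.0039,0.0151,0,0,0,0]]'; python3 ang.py|tail -2; python3 -m handwheel '[[0,0.0015,0.0156,0,0,0,0],[0,0.0068,0.0141,0,0,0,0],[0,0.0112,0.0109,0,0,0,0],[0,0.0142,0.0065,0,0,0,0],[0,0.0156,0.0012,0,0,0,0],[0,0.0151,-0.0042,0,0,0,0],[0,0.0127,-0.0091,0,0,0,0],[0,0.0088,-0.0129,0,0,0,0],[0,0.0035,-0.0115,0,0,0,0],[0,0,0,0,0,0,0],[0,0,0,0,0,0,0],[0,0,0,0,0,0,0]]'; python3 ang.py|tail -2
```

```text
time: 25.3
position: [0.5374, -0.0824, 0.1335]
tool_rot: [-3.142, -0.002, -0.003]
ft_force: [7.3, 1.8, 3.6]
grip_width: 0.244
grip_force: 30.0
t 25.3 p [ 0.5374 -0.0824  0.1335] x [1.    0.001 0.002] z [ 0.002  0.    -1.   ] q [ 0.74  0.25 -0.72  1.83  0.18  1.13 -1.61] F [7.3 1.8 3.6] w 21.2 gf 30.0
r 0.0451 ang 175.7 M [ 0.56 -1.59  0.02]
time: 26.8
position: [0.6268, -0.0928, 0.1335]
tool_rot: [3.142, 0.002, 0.002]
ft_force: [2.6, 1.5, 6.9]
grip_width: 0.236
grip_force: 30.0
t 26.8 p [ 0.6268 -0.0928  0.1335] x [1.    0.001 0.001] z [ 0.001 -0.    -1.   ] q [ 0.63  0.44 -0.67  1.61  0.29  1.2  -1.67] F [2.6 1.5 6.9] w 20.6 gf 30.0
r 0.045 ang -8.9 M [ 0.37 -0.65 -0.03]
```

Need +3.5 mm in world y to reach y = -0.0893.

```bash
python3 -m handwheel '[[0,0.0003,-0.002,0,0,0,0],[0,0.0001,-0.0015,0,0,0,0],[0,0,0,0,0,0,0],[0,0,0,0,0,0,0],[0,0,0,0,0,0,0]]'; python3 ang.py|tail -2; python3 - <<'E'
from rim import *
c,im,D=grab("wrist"); W=wcloud(c,D); z=W[...,2]
for x,y,r in((.602,.189,.047),(.594,.063,.034)):
    d=np.hypot(W[...,0]-x,W[...,1]-y); q=W[(D>0)&(d<r)&(d>.018)&(z>.085)&(z<.115)]
    if len(q)>50: print(len(q),np.linalg.lstsq(np.c_[q[:,:2]-[x,y],np.ones(len(q))],q[:,2],rcond=None)[0].round(4))
c,im,D=grab("side"); cv2.imwrite("pics/s5.png",cv2.resize(im,(800,600)))
E
```

```text
time: 27.42
position: [0.627, -0.0917, 0.1335]
tool_rot: [3.139, -0.001, 0.001]
ft_force: [2.1, -1.2, 8.2]
grip_width: 0.242
grip_force: 30.0
t 27.43 p [ 0.627  -0.0917  0.1335] x [ 1.    -0.001  0.001] z [ 0.001 -0.003 -1.   ] q [ 0.63  0.44 -0.67  1.61  0.29  1.2  -1.68] F [ 2.1 -1.2  8.2] w 21.1 gf 30.0
r 0.0451 ang -7.5 M [-0.34 -0.49 -0.  ]
780 [-0.0261  0.0196  0.0978]
```

View pics/s5.png

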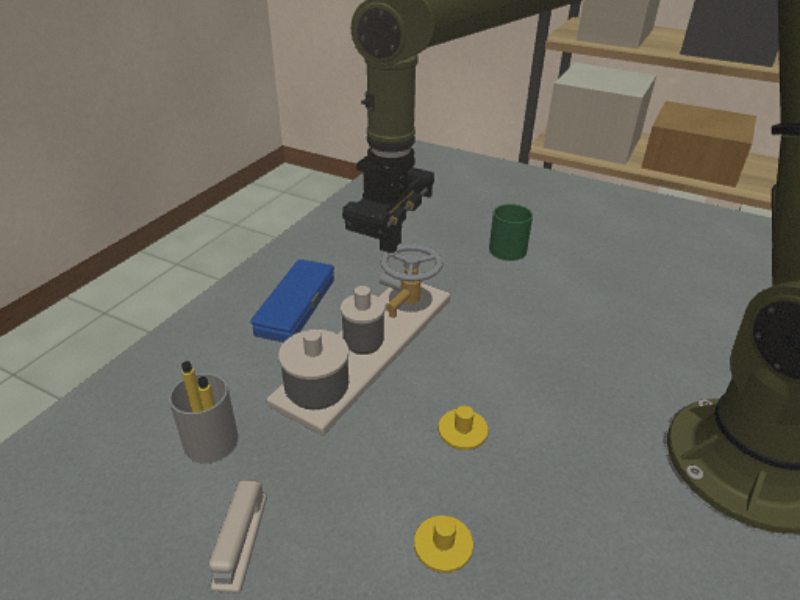

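The side view shows both lids seated, wide (313,355) and narrow (362,305), bystanders in place and the handle in the gripper. Friction leaves 2.4 mm to go.

```bash
python3 -m handwheel '[[0,0.0002,-0.0015,0,0,0,0],[0,0,0,0,0,0,0],[0,0,0,0,0,0,0]]'; python3 ang.py|tail -2;python3 -m handwheel '[[0,0,-0.0008,0,0,0,0],[0,0,0,0,0,0,0],[0,0,0,0,0,0,0]]'; python3 ang.py|tail -2
```

```text
time: 27.9
position: [0.6271, -0.0903, 0.1335]
tool_rot: [3.139, -0.001, 0.001]
ft_force: [2.0, -2.1, 7.6]
grip_width: 0.241
grip_force: 30.0
t 27.9 p [ 0.6271 -0.0903  0.1335] x [ 1.    -0.001  0.001] z [ 0.    -0.003 -1.   ] q [ 0.63  0.44 -0.67  1.61  0.29  1.2  -1.68] F [ 2.  -2.1  7.6] w 20.9 gf 30.0
r 0.0451 ang -5.7 M [-0.41 -0.54 -0.01]
time: 28.28
position: [0.6272, -0.0895, 0.1335]
tool_rot: [3.139, -0.001, 0.001]
ft_force: [2.5, -2.2, 7.4]
grip_width: 0.242
grip_force: 30.0
t 28.27 p [ 0.6272 -0.0895  0.1335] x [ 1.    -0.001  0.001] z [ 0.001 -0.003 -1.   ] q [ 0.63  0.44 -0.67  1.61  0.29  1.2  -1.68] F [ 2.5 -2.2  7.4] w 21.1 gf 30.0
r 0.0451 ang -4.7 M [-0.38 -0.54  0.01]
```

```bash
python3 -m handwheel '[[0,0,-0.0004,0,0,0,0],[0,0,0,0,0,0,0],[0,0,0,0,0,0,0],[0,0,0,0,0,0,0],[0,0,0,0,0,0,0],[0,0,0,0,0,0,0]]'; python3 ang.py|tail -2
```

```text
time: 29.02
position: [0.6272, -0.0892, 0.1335]
tool_rot: [3.138, -0.001, 0.001]
ft_force: [2.6, -3.0, 7.6]
grip_width: 0.241
grip_force: 30.0
t 29.02 p [ 0.6272 -0.0892  0.1335] x [ 1.    -0.001  0.001] z [ 0.001 -0.003 -1.   ] q [ 0.63  0.44 -0.67  1.61  0.29  1.2  -1.68] F [ 2.6 -3.   7.6] w 21.0 gf 30.0
r 0.0451 ang -4.4 M [-0.43 -0.53 -0.  ]
```

```bash
python3 -m handwheel '[[0,0,0.0008,0,0,0,0],[0,0,0,0,0,0,0],[0,0,0,0,0,0,0],[0,0,0,0,0,0,0]]'; python3 ang.py|tail -2; python3 -c "
from bench import ctrl
print(ctrl.close_job())"
```

```text
time: 29.52
position: [0.6272, -0.0892, 0.1335]
tool_rot: [3.139, -0.0, 0.001]
ft_force: [2.8, -2.9, 7.9]
grip_width: 0.247
grip_force: 30.0
t 29.52 p [ 0.6272 -0.0892  0.1335] x [ 1.    -0.     0.001] z [ 0.001 -0.002 -1.   ] q [ 0.63  0.44 -0.67  1.61  0.29  1.2  -1.68] F [ 2.8 -2.9  7.9] w 21.5 gf 30.0
r 0.0451 ang -4.4 M [-0.17 -0.57  0.  ]
the job is handed in; nothing more can be done
None
```

Job handed in at 29.5 s: both white lids are released and measured flat on their bowls, the valve was closed to its stop and backed off two full turns to within about 0.5° (from the tool position), the handle is still gripped with the wheel at rest, and the bystanders weren't touched.

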